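# Heft the biscuit tins: full one on display, empty one to the return tray

### The arm

A 7-joint arm with a two-finger parallel gripper is mounted at the origin on the work surface. World frame = base frame: x ahead of the robot, y to its left, z up, the work surface at z = 0. Lengths are in m, angles in rad, forces in N, time in s.
With the tool pointing down it reaches from about 0.425 to 0.8 m from the base axis. Payload 8.3 kg.
Tool frame: the origin (TCP) lies at the very end of the fingers, on their centre line; the grasp point (between the pads) lies 19 mm behind it (grip_depth is the distance from the TCP to the grasp point, in m); z points along the fingers, y is the line along which they close (so a half turn about z gives the same grasp; the last joint's range is limited). The gripper opens to 85 mm and grips with 20 to 120 N. Pads are 22 mm wide; open, the fingers measure 114 mm over their backs; the gripper's body (76 mm by 85 mm) begins 54 mm behind the grasp point. The pads swing forward as they close: fully open they stand 13 mm farther back than shut.
Start: joints at [-1.317, 0.383, 0.016, 1.37, -0.006, 1.388, -0.046], TCP at [0.195, 0.594, 0.193] pointing down, gripper open.
Joint ranges: [-2.95, 2.95], [-0.25, 2.06], [-1.52, 1.56], [0.18, 2.33], [-1.44, 4.58], [0.02, 2.06], [-3.01, 3.01]. Speed limits (rad/s): [2.39, 2.39, 3.01, 3.01, 3.14, 3.14, 3.14].

### API

Orientations are given as a unit quaternion [x, y, z, w].
In Python, from rig import * gives the robot as it stands.
- The arm moves only by the tool step_arm, never from a script. Its argument "commands" is a list of rows, each a list of 7 numbers: the shift along the tool's x, y, z in mm, then the turn, a rotation vector about the tool's x, y, z in rad, then the finger opening in mm, from 0 to 85.4. In form: [[dx, dy, dz, ax, ay, az, grip], ...]. A call has exactly 5 rows; each row is the pose to reach, as a shift and turn from the pose commanded when the call began, along the tool's axes at that moment; what a row does not reach only later rows make up. A row lasts 1/12 s, in which the tool goes at most 41.7 mm and 7.16 degrees, less where a joint would pass 70% of its speed; a pose out of reach is approached as far as the arm can. A call with a gripper value outside its range is refused whole. The fingers move at their own pace and stop on an object; "squeeze" is the grip in N (left out, the last holds). Time passes only in rows, so rows that repeat a pose let the fingers close, or fill a call up. It gives the time, the measured TCP pose, the force, the opening and the grip force at its end, in the units of the state.
- observe(): the state, without advancing time (a new reading comes with each control period).
- snapshot(name): name is "scene" or "side" or "wrist"; returns a dict with "color" (420x560x3 uint8, blue, green, red), "fx", "fy", "cx", "cy" (pixels), "camera_from_world" (4x4, takes a point from world to camera coordinates). Camera axes: x right, y up, looking along -z (the intrinsics and any distortion apply to the point x, -y, -z); pixel columns grow to the right and rows downward; lengths in m; the calibration is good to about 2 mm. A picture is of the moment at which its call begins. There is no depth.
- job_done(): hands the job in; it is judged then, once.
The state is a dict: "t": time; "joint_pos": joint angles; "joint_velocities": joint speeds; "effort": joint torques, N m; "position": TCP position; "tcp_rot": TCP orientation; "wrist_force": force on the tool from outside, world axes, zero at the start; "ft_torque": the same for the moment, N m; "grip_width": finger opening in m; "gripper_force": force on a finger pad.
Only numpy, scipy, OpenCV 4.12 (cv2) and the standard library are available. Lean on these libraries where they do the work, as an engineer would, in place of code of your own. Each camera call takes 0.05 s, during which the arm holds its last target. There are 200 camera calls.

### The job

Three closed tins on the bakery counter look alike, but one is full, one half full and one empty: tell them apart by their weight. Stand the full one on the wooden board, midway between the two jars and in line with them, and stand the empty one in the steel tray; the half-full one must end up where it stood at the start. Keep the tins upright, set them down gently without dropping them, and do not disturb the jars or the other things on the counter.

Things in the scene. Friction and masses are not known exactly. Their poses are not given: they have to be found in the camera images.
- tin_a: closed round tin of plain metal, upright, 67 mm diameter, 110 mm tall; origin at the centre of its underside, z up. The three tins look exactly alike. With its contents a full tin weighs about 0.75 kg, a half-full one about 0.48 kg, an empty one about 0.24 kg (each within 0.06 kg); which of the three is which changes every time
- tin_b: closed round tin of plain metal, upright, 67 mm diameter, 110 mm tall; origin at the centre of its underside, z up. The three tins look exactly alike. With its contents a full tin weighs about 0.75 kg, a half-full one about 0.48 kg, an empty one about 0.24 kg (each within 0.06 kg); which of the three is which changes every time
- tin_c: closed round tin of plain metal, upright, 67 mm diameter, 110 mm tall; origin at the centre of its underside, z up. The three tins look exactly alike. With its contents a full tin weighs about 0.75 kg, a half-full one about 0.48 kg, an empty one about 0.24 kg (each within 0.06 kg); which of the three is which changes every time
- board: wooden board fixed to the counter, 300 mm (its x) by 130 mm (its y), 18 mm thick; origin at the centre of its underside, z up. The two jars stand on its long middle line (its x axis) at -100 and +100 mm from its centre, so the full tin belongs over its centre, standing on its top, 18 mm above the origin
- jar_near: loose glass jar with steel cap, 66 mm diameter, 100 mm tall, on the board at its x = -100 mm; origin at the centre of its underside
- jar_far: loose glass jar with steel cap, 66 mm diameter, 100 mm tall, on the board at its x = +100 mm; origin at the centre of its underside
- tray: shallow open steel tray fixed to the counter, 200 mm (its x) by 160 mm (its y), rim 20 mm high, walls 5 mm thick, floor 5 mm above the origin; origin at the centre of its underside
- cup: loose white espresso cup, 62 mm diameter, 55 mm tall, between the tins; origin at the centre of its underside. Bystander
- tongs: loose steel pastry tongs lying flat, about 200 mm long (its x), 55 mm wide, 15 mm high; origin under the middle. Bystander
- roll: loose bread roll, 80 mm diameter, 45 mm tall; origin at the centre of its underside. Bystander
- shaker: loose glass jar with steel cap, 56 mm diameter, 120 mm tall, at the left side of the counter; origin at the centre of its underside. Bystander
- bowl: loose white bowl, 120 mm diameter, 45 mm tall, at the right side of the counter; origin at the centre of its underside. Bystander
Things that resemble listed ones, but are neither listed nor needed, are in the scene too. Leave any blue or pink look-alike of the tin_c alone.

How it is judged:
At the end, for the whole second after the job is handed in: Full tin (over 6.1 N on the board) within 20 mm, along and across, of midway between the jars; empty tin (under 3.5 N) in the tray; half-full tin within 40 mm of its start. All upright within 0.1 rad and at rest (((x of tin_a in the frame of board between -0.02 and 0.02 m and y of tin_a in the frame of board between -0.02 and 0.02 m and angle between tin_a's own z axis and vertical below 0.1 rad and linear speed of tin_a below 0.02 m/s and contact force between tin_a and board above 6.1 N) or (x of tin_b in the frame of board between -0.02 and 0.02 m and y of tin_b in the frame of board between -0.02 and 0.02 m and angle between tin_b's own z axis and vertical below 0.1 rad and linear speed of tin_b below 0.02 m/s and contact force between tin_b and board above 6.1 N) or (x of tin_c in the frame of board between -0.02 and 0.02 m and y of tin_c in the frame of board between -0.02 and 0.02 m and angle between tin_c's own z axis and vertical below 0.1 rad and linear speed of tin_c below 0.02 m/s and contact force between tin_c and board above 6.1 N)) and ((x of tin_a in the frame of tray between -0.09 and 0.09 m and y of tin_a in the frame of tray between -0.07 and 0.07 m and angle between tin_a's own z axis and vertical below 0.1 rad and linear speed of tin_a below 0.02 m/s and contact force between tin_a and tray between 1 and 3.5 N) or (x of tin_b in the frame of tray between -0.09 and 0.09 m and y of tin_b in the frame of tray between -0.07 and 0.07 m and angle between tin_b's own z axis and vertical below 0.1 rad and linear speed of tin_b below 0.02 m/s and contact force between tin_b and tray between 1 and 3.5 N) or (x of tin_c in the frame of tray between -0.09 and 0.09 m and y of tin_c in the frame of tray between -0.07 and 0.07 m and angle between tin_c's own z axis and vertical below 0.1 rad and linear speed of tin_c below 0.02 m/s and contact force between tin_c and tray between 1 and 3.5 N)) and ((distance of tin_a from where it was at the start of the episode below 0.04 m and angle between tin_a's own z axis and vertical below 0.1 rad and linear speed of tin_a below 0.02 m/s) or (distance of tin_b from where it was at the start of the episode below 0.04 m and angle between tin_b's own z axis and vertical below 0.1 rad and linear speed of tin_b below 0.02 m/s) or (distance of tin_c from where it was at the start of the episode below 0.04 m and angle between tin_c's own z axis and vertical below 0.1 rad and linear speed of tin_c below 0.02 m/s))); the robot touches nothing.
It fails at once if a tin is tipped by more than 0.6 rad (angle between any of tin_a, tin_b, tin_c's own z axis and vertical above 0.6 rad).
It fails at once if a tin is dropped: it falls free of the fingers faster than 0.5 m/s ((linear speed of tin_a above 0.5 m/s and contact force between tin_a and the fingers below 0.1 N) or (linear speed of tin_b above 0.5 m/s and contact force between tin_b and the fingers below 0.1 N) or (linear speed of tin_c above 0.5 m/s and contact force between tin_c and the fingers below 0.1 N)).
It fails at once if a jar on the board is moved by more than 15 mm (distance of any of jar_near, jar_far from where it was at the start of the episode above 0.015 m).
It fails at once if another thing on the counter (cup, tongs, roll, shaker, bowl) is moved by more than 30 mm (distance of any of cup, tongs, roll, shaker, bowl from where it was at the start of the episode above 0.03 m).
It also fails if it takes over 64 s, if anything falls off the work surface, if the arm or the gripper's body presses on something with over 40 N, if the wrist force passes 120 N, or if a joint passes its speed limit or range.

## Working session

There is one attempt and no reset: what is moved stays moved. The work goes in short steps, Python scripts to look and compute and a tool call to move; the robot and the scene stay as the last step left them, time stands still between calls to the robot, and variables do not carry over. Pictures are saved under pics/ and viewed, at most 10 in all, crops included, and the job is handed in when it is done.

Besides the shell and the picture viewer there is one more tool, called after "Call:" as a command line: name --pt "numbers of a row" for each row, then --argument value for the rest. step_arm: Moves the arm, as the interface text tells. Its arguments: {"type":"object","properties":{"commands":{"type":"array","items":{"type":"array","items":{"type":"number"}}},"squeeze":{"type":"number"}},"required":["commands"]}

```bash
mkdir -p pics; ls
python3 - <<'E'
from rig import *
import cv2,numpy as np
s=observe();print(s)
for n in("scene","side","wrist"):
    d=snapshot(n);cv2.imwrite(f"pics/{n}0.png",d["color"]);print(n,d["fx"],d["fy"],d["cx"],d["cy"],[k for k in d]);print(np.round(d["camera_from_world"],4).tolist())
E
```

```text
pics
{'t': 0.0, 'joint_pos': array([-1.31689883,  0.38425246,  0.01640518,  1.37115755, -0.00631669,
        1.38817194, -0.04650341]), 'joint_velocities': array([-0.00227594,  0.00093163, -0.00031081,  0.00022077, -0.00027885,
       -0.0004582 ,  0.00059034]), 'effort': array([ 3.63833833e-04, -6.27611160e+01,  8.44792351e-01, -3.71815145e+01,
        1.66414952e-02,  1.44733945e-02,  3.06815821e-05]), 'position': array([0.19450456, 0.59336548, 0.19186871]), 'tcp_rot': array([ 1.57723145e-01,  9.87482895e-01, -9.60096710e-04, -1.38005813e-04]), 'wrist_force': array([-0.48021162, -0.03233612,  0.92575883]), 'ft_torque': array([-0.07948782, -0.03152196, -0.0192642 ]), 'gripper_force': 0.0, 'grip_width': 0.08529031284578474}
scene 523.3180956150753 523.3180956150753 273.23035659258284 211.49517180930025 ['color', 'fx', 'fy', 'cx', 'cy', 'camera_from_world']
[[-0.5157, 0.8566, -0.015, 0.3007], [-0.7161, -0.4214, 0.5564, 0.3676], [0.4703, 0.2977, 0.8308, -1.8498], [0.0, 0.0, 0.0, 1.0]]
side 457.69884369597884 457.69884369597884 287.313113659804 214.36088670637636 ['color', 'fx', 'fy', 'cx', 'cy', 'camera_from_world']
[[0.848, -0.5295, 0.0224, -0.482], [0.3039, 0.5205, 0.798, -0.2005], [-0.4342, -0.6699, 0.6023, -1.4662], [0.0, 0.0, 0.0, 1.0]]
wrist 345.1781356997567 345.1781356997567 278.0611670632558 212.0941658568797 ['color', 'fx', 'fy', 'cx', 'cy', 'camera_from_world']
[[0.3113, 0.9503, -0.002, -0.6235], [-0.9029, 0.2951, -0.3125, 0.0406], [-0.2964, 0.0991, 0.9499, -0.381], [0.0, 0.0, 0.0, 1.0]]
```

View pics/scene0.png

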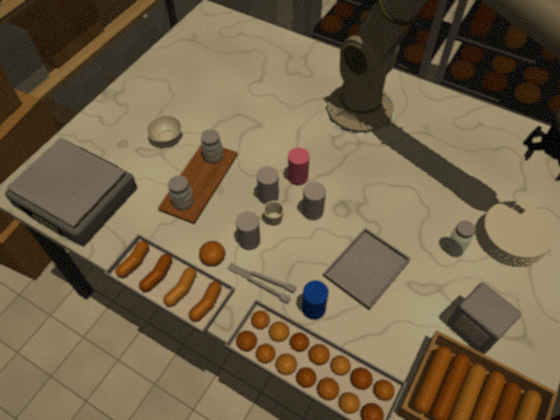

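View pics/side0.png

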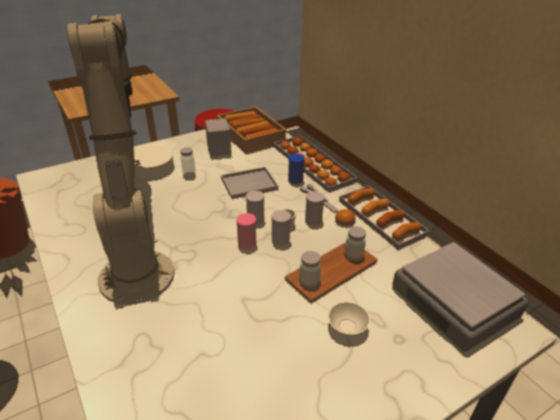

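The scene view shows three plain tins at (268,185), (314,200) and (248,230). The look-alikes are the pink tin (298,166), the blue tin (315,299), and the capped jars (211,146), (180,192) and shaker (462,237). I choose the three plain metal tins. The tray is at (366,267), the board at (200,183), the cup at (273,212) and the tongs at (262,282). The side view shows the tins at (255,208), (281,228) and (315,209). Next I'll take close crops.

Run:
```python
import cv2
a=cv2.imread("pics/scene0.png")[120:320,150:415];a=cv2.resize(a,None,fx=3,fy=3,interpolation=cv2.INTER_CUBIC)
b=cv2.imread("pics/side0.png")[155:305,215:415];b=cv2.resize(b,None,fx=4,fy=4,interpolation=cv2.INTER_CUBIC)
cv2.imwrite("pics/sc1.png",a);cv2.imwrite("pics/sd1.png",b)
```

```text
(no output)
```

View pics/sc1.png

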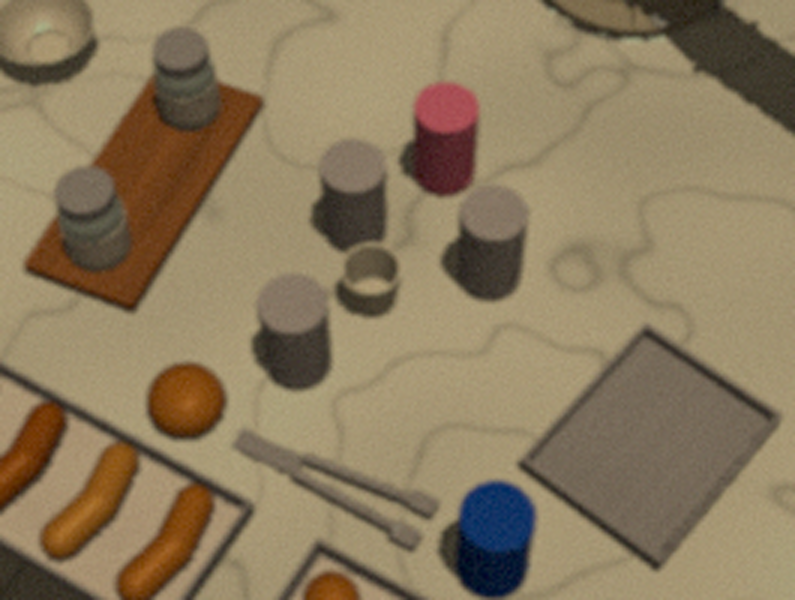

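View pics/sd1.png

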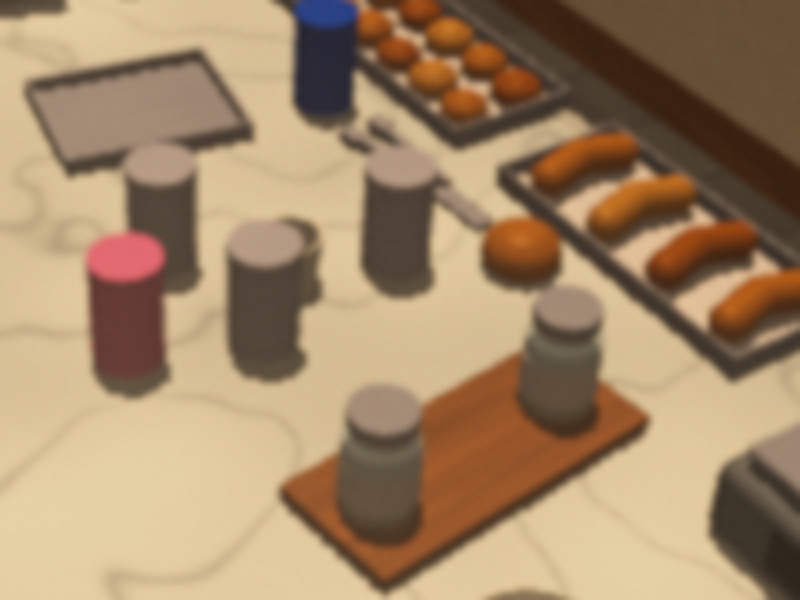

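The crops confirm the choice. In the scene crop the tin lids are at (353,167), (493,213) and (294,304). In the side crop they are at (267,244), (161,164) and (401,166). The jar caps are at (181,49) and (86,191) in the scene crop, and at (384,410) and (567,311) in the side crop.

```bash
cat > h.py <<'E'
from rig import *
import numpy as np,cv2
C={"scene":(523.318,273.23,211.495,[[-0.5157,0.8566,-0.015,0.3007],[-0.7161,-0.4214,0.5564,0.3676],[0.4703,0.2977,0.8308,-1.8498]]),
"side":(457.699,287.313,214.361,[[0.848,-0.5295,0.0224,-0.482],[0.3039,0.5205,0.798,-0.2005],[-0.4342,-0.6699,0.6023,-1.4662]])}
def P(n):
    f,cx,cy,E=C[n];return np.array([[f,0,cx],[0,f,cy],[0,0,1]])@np.diag([1,-1,-1])@np.array(E)
def sc(u,v):return np.array([u/3+150,v/3+120])
def sd(u,v):return np.array([u/4+215,v/4+155])
def tri(a,b):
    X=cv2.triangulatePoints(P("scene"),P("side"),sc(*a).reshape(2,1),sd(*b).reshape(2,1));return (X[:3]/X[3]).ravel()
def plane(n,p,z):
    M=P(n);H=np.c_[M[:,0],M[:,1],M[:,2]*z+M[:,3]];q=np.linalg.solve(H,[*p,1]);return q[:2]/q[2]
E
python3 - <<'E'
from h import *
for n,a,b,z in[("T1",(353,167),(267,244),.11),("T2",(493,213),(161,164),.11),("T3",(294,304),(401,166),.11),("pink",(446,108),(126,257),.11),("jn",(181,49),(384,410),.118),("jf",(86,191),(567,311),.118),("cup",(371,265),(300,235),.055),
 ("bR",(262,100),(285,492),.018),("bB",(134,308),(525,350),.018),("bL",(28,267),(648,420),.018),
 ("tT",(647,330),(70,172),.02),("tR",(777,418),(26,88),.02),("tB",(657,567),(201,53),.02),("tL",(521,465),(251,130),.02),("roll",(187,400),(522,245),.03)]:
    print(n,np.round(tri(a,b),4),np.round(plane("scene",sc(*a),z),4),np.round(plane("side",sd(*b),z),4))
E
```

```text
T1 [ 0.4928 -0.0745  0.1063] [ 0.4929 -0.0716] [ 0.4922 -0.0816]
T2 [0.4723 0.0728 0.1079] [0.4724 0.0741] [0.4718 0.0683]
T3 [ 0.6582 -0.0377  0.1072] [ 0.6578 -0.0352] [ 0.6577 -0.0433]
pink [ 0.3807 -0.0316  0.1072] [ 0.3811 -0.0296] [ 0.3804 -0.0371]
jn [ 0.4557 -0.3062  0.1139] [ 0.4566 -0.3024] [ 0.455  -0.3119]
jf [ 0.653  -0.2821  0.1118] [ 0.6546 -0.2769] [ 0.6498 -0.2896]
cup [ 0.5581 -0.0189  0.0563] [ 0.5524 -0.016 ] [ 0.5635 -0.0239]
bR [ 0.4014 -0.2517  0.0084] [ 0.4047 -0.2446] [ 0.3994 -0.2635]
bB [ 0.6867 -0.2123  0.0027] [ 0.6958 -0.2068] [ 0.6713 -0.223 ]
bL [ 0.7088 -0.3371  0.0088] [ 0.7104 -0.3292] [ 0.7047 -0.3468]
tT [0.4554 0.2406 0.0051] [0.4609 0.2451] [0.4491 0.2155]
tR [0.483  0.3919 0.0104] [0.4874 0.3931] [0.4779 0.3755]
tB [0.6785 0.3594 0.0106] [0.6824 0.3603] [0.6711 0.3453]
tL [0.6494 0.2056 0.0085] [0.6545 0.208 ] [0.6408 0.1901]
roll [ 0.758  -0.1016  0.0205] [ 0.7602 -0.0961] [ 0.7516 -0.1131]
```

Call:
step_arm --pt "-29 -28 0 0 0 -0.088 85" --pt "-58 -55 0 0 0 -0.175 85" --pt "-87 -83 0 0 0 -0.263 85" --pt "-116 -111 0 0 0 -0.35 85" --pt "-144 -138 0 0 0 -0.438 85" --squeeze 50

```text
t: 0.57
position: [0.2892, 0.4157, 0.1926]
tcp_rot: [-0.063, 0.998, -0.0, -0.0]
wrist_force: [0.4, 0.2, 0.2]
grip_width: 0.0848
gripper_force: 0.0
```

Call:
step_arm --pt "-14 -36 0 0 0 0 85" --pt "-28 -72 0 0 0 0 85" --pt "-42 -108 0 0 0 0 85" --pt "-56 -144 0 0 0 0 85" --pt "-70 -180 0 0 0 0 85"

```text
t: 0.98
position: [0.3801, 0.2458, 0.1928]
tcp_rot: [-0.061, 0.998, 0.0, -0.0]
wrist_force: [1.1, 0.5, 0.0]
grip_width: 0.0851
gripper_force: 0.0
```

Call:
step_arm --pt "-14 -36 0 0 0 0 85" --pt "-28 -72 0 0 0 0 85" --pt "-42 -108 0 0 0 0 85" --pt "-56 -145 0 0 0 0 85" --pt "-69 -182 0 0 0 0 85"

```text
t: 1.4
position: [0.4707, 0.0735, 0.193]
tcp_rot: [-0.061, 0.998, 0.0, 0.0]
wrist_force: [0.6, 1.2, 0.2]
grip_width: 0.085
gripper_force: 0.0
```

Run:
```python
from h import *
import json
d=snapshot("wrist");s=observe();print(s["position"],s["tcp_rot"],s["wrist_force"])
cv2.imwrite("pics/w1.png",d["color"]);json.dump([d["fx"],d["cx"],d["cy"],d["camera_from_world"].tolist()],open("w1.json","w"))
```

```text
[0.47352284 0.06487821 0.19324803] [-0.05598993  0.99842969 -0.00149549  0.00102722] [ 1.01269095 -6.35752347  0.34636571]
```

View pics/w1.png

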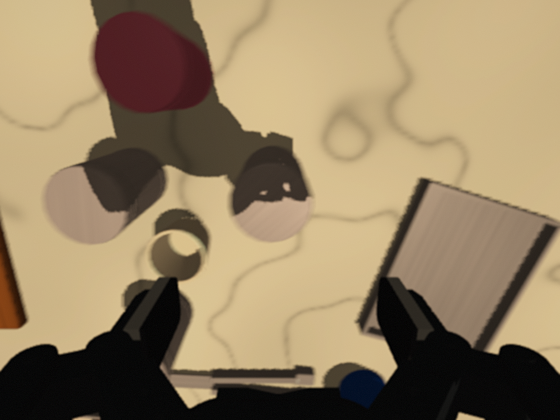

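The wrist view shows the T1 lid at (91,196), the T2 lid at (272,199), and the pink tin at top left.

```bash
cat >> h.py <<'E'
import json
def wp(fn,p,z):
    f,cx,cy,E=json.load(open(fn));C["w"]=(f,cx,cy,np.array(E)[:3]);return plane("w",p,z)
E
python3 - <<'E'
from h import *
s=observe();print(s["position"],s["wrist_force"],s["t"])
for p in[(272,199),(91,196)]:
  for z in(.106,.11): print(p,np.round(wp("w1.json",p,z),4))
E
```

```text
[0.47352284 0.06487821 0.19324803] [ 1.01269095 -6.35752347  0.34636571] 1.45
(272, 199) [0.4677 0.0678]
(272, 199) [0.4666 0.0678]
(91, 196) [ 0.4829 -0.0773]
(91, 196) [ 0.4816 -0.0752]
```

Call:
step_arm --pt "0 -1 20 0 0 0 85" --pt "0 -1 40 0 0 0 85" --pt "0 -1 60 0 0 0 85" --pt "0 -1 75 0 0 0 85" --pt "0 -1 85 0 0 0 85"

```text
t: 1.87
position: [0.4693, 0.0741, 0.1061]
tcp_rot: [-0.061, 0.998, -0.0, -0.001]
wrist_force: [-0.1, -0.5, 0.4]
grip_width: 0.085
gripper_force: 0.0
```

Call:
step_arm --pt "0 0 10 0 0 0 85" --pt "0 0 20 0 0 0 85" --pt "0 0 30 0 0 0 85" --pt "0 0 35 0 0 0 85" --pt "0 0 35 0 0 0 85"

```text
t: 2.28
position: [0.4697, 0.0743, 0.0718]
tcp_rot: [-0.061, 0.998, -0.0, -0.001]
wrist_force: [0.8, 0.4, -0.5]
grip_width: 0.085
gripper_force: 0.0
```

Call:
step_arm --pt "0 -3 0 0 0 0 74" --pt "0 -3 0 0 0 0 66" --pt "0 -3 0 0 0 0 55" --pt "0 -3 0 0 0 0 55" --pt "0 -3 0 0 0 0 55" --squeeze 50

```text
t: 2.7
position: [0.471, 0.0715, 0.0733]
tcp_rot: [-0.061, 0.998, 0.0, 0.0]
wrist_force: [-0.0, 0.6, 0.2]
grip_width: 0.0548
gripper_force: 0.0
```

Call:
step_arm --pt "0 0 0 0 0 0 55" --pt "0 0 0 0 0 0 55" --pt "0 0 -4 0 0 0 55" --pt "0 0 -8 0 0 0 55" --pt "0 0 -12 0 0 0 55"

```text
t: 3.12
position: [0.4708, 0.0714, 0.0854]
tcp_rot: [-0.061, 0.998, -0.0, 0.0]
wrist_force: [0.4, -0.3, -0.3]
grip_width: 0.0548
gripper_force: 0.0
```

Call:
step_arm --pt "0 0 -5 0 0 0 55" --pt "0 0 -10 0 0 0 55" --pt "0 0 -15 0 0 0 55" --pt "0 0 -18 0 0 0 55" --pt "0 0 -18 0 0 0 55"

```text
t: 3.53
position: [0.4713, 0.0715, 0.1038]
tcp_rot: [-0.061, 0.998, 0.0, 0.001]
wrist_force: [0.1, -0.5, -0.3]
grip_width: 0.055
gripper_force: 0.0
```

Call:
step_arm --pt "0 0 0 0 0 0 55" --pt "0 0 0 0 0 0 55" --pt "0 0 0 0 0 0 55" --pt "0 0 0 0 0 0 55" --pt "0 0 0 0 0 0 55"

```text
t: 3.95
position: [0.4706, 0.0713, 0.1027]
tcp_rot: [-0.061, 0.998, -0.0, -0.0]
wrist_force: [0.3, -0.2, -0.7]
grip_width: 0.0549
gripper_force: 0.0
```

Run:
```python
from h import *
d=snapshot("wrist");e=snapshot("side");s=observe();print(s["position"],s["tcp_rot"])
json.dump([d["fx"],d["cx"],d["cy"],d["camera_from_world"].tolist()],open("w2.json","w"))
E=d["camera_from_world"];X=E@np.r_[s["position"],1];print(d["fx"]*X[0]/-X[2]+d["cx"],d["fy"]*X[1]/X[2]+d["cy"])
print(np.round(np.linalg.inv(E)[:3,3],4))
a=e["color"][155:305,215:415]
w=np.hstack([d["color"][:,:],cv2.resize(a,(240,180)) if 0 else np.vstack([cv2.resize(a,(240,180)),cv2.resize(e["color"],(240,240))])])
cv2.imwrite("pics/w2.png",w)
```

```text
[0.47067845 0.0713529  0.10277186] [-6.05689452e-02  9.98164003e-01 -7.65275304e-05 -1.44965479e-04]
278.6847185310701 247.35757678941454
[0.3906 0.0613 0.2841]
```

View pics/w2.png

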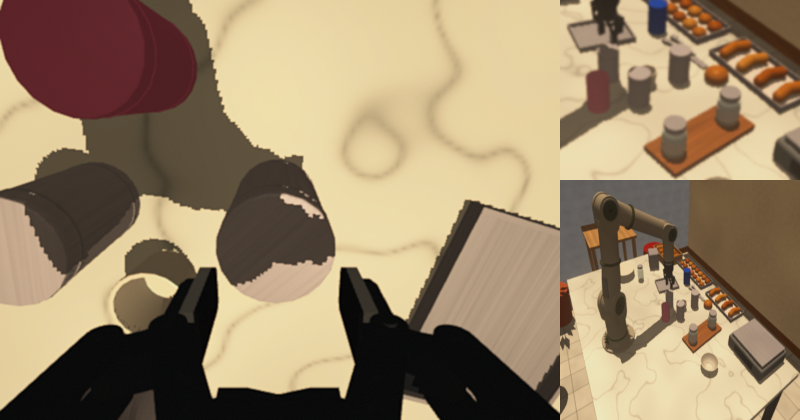

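The wrist view shows the open pads' ends at (205,268) and (350,268), and the T2 lid around (276,245) is untouched. The fingers closed without contact, so they seem to be above the lid. I'll measure the true fingertip height from two views.

Run:
```python
from h import *
s=observe();out=[]
for n in("scene","side"):
    d=snapshot(n);q=P(n)@np.r_[s["position"],1];q=q[:2]/q[2];q0=np.round(q).astype(int)-[50,65];print(n,q,"crop origin",q0)
    c=d["color"][q0[1]:q0[1]+130,q0[0]:q0[0]+100];c=cv2.resize(c,None,fx=4,fy=4,interpolation=cv2.INTER_CUBIC)
    c=cv2.convertScaleAbs(c,alpha=1.5,beta=15);out.append(c)
cv2.imwrite("pics/f1.png",np.hstack(out))
```

```text
scene [313.65294795 191.66657276] crop origin [264 127]
side [254.61336901 197.31534176] crop origin [205 132]
```

View pics/f1.png

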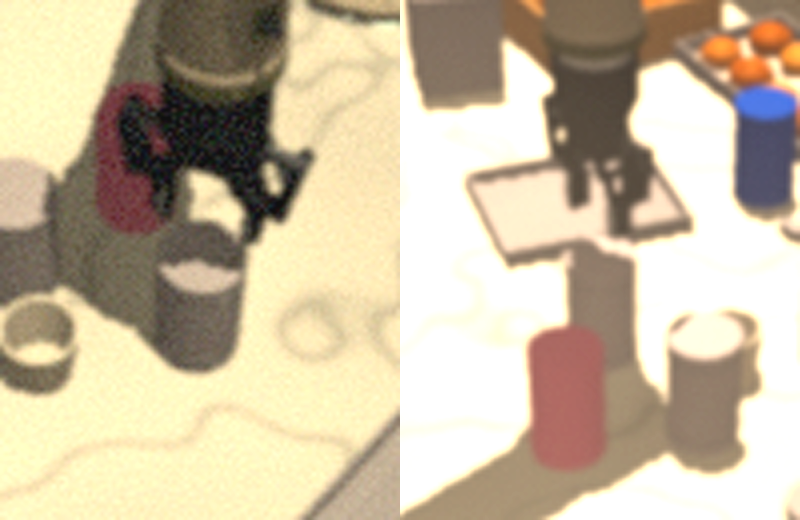

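The crop shows the fingertips in the scene view at (165,212) and (250,238), and in the side view at (220,233) and (178,205). The lid is below them, at (198,257).

Run:
```python
from h import *
def t2(a,b):
    X=cv2.triangulatePoints(P("scene"),P("side"),(np.array(a)/4+[264,127]).reshape(2,1),(np.array(b)/4+[205,132]).reshape(2,1));return np.round((X[:3]/X[3]).ravel(),4)
a=t2((165,212),(220,233));b=t2((250,238),(178,205));print(a,b,(a+b)/2,observe()["position"])
```

```text
[0.4773 0.0443 0.1476] [0.467  0.1062 0.146 ] [0.47215 0.07525 0.1468 ] [0.47069669 0.07138452 0.10281906]
```

The fingertips are about 40 mm higher than the reported TCP suggests, so I'll descend further while watching the force.

Call:
step_arm --pt "0 0 0 0 0 0 85" --pt "0 0 0 0 0 0 85" --pt "0 0 0 0 0 0 85" --pt "0 0 10 0 0 0 85" --pt "0 0 20 0 0 0 85"

```text
t: 4.57
position: [0.4712, 0.0716, 0.0825]
tcp_rot: [-0.061, 0.998, 0.0, 0.001]
wrist_force: [-0.3, 0.4, -0.9]
grip_width: 0.0851
gripper_force: 0.0
```

Call:
step_arm --pt "0 0 8 0 0 0 85" --pt "0 0 16 0 0 0 85" --pt "0 0 24 0 0 0 85" --pt "0 0 30 0 0 0 85" --pt "0 0 30 0 0 0 85"

```text
t: 4.98
position: [0.4697, 0.0711, 0.0513]
tcp_rot: [-0.061, 0.998, -0.0, -0.001]
wrist_force: [-0.6, 0.0, 0.4]
grip_width: 0.0849
gripper_force: 0.0
```

Call:
step_arm --pt "0 0 6 0 0 0 85" --pt "0 0 12 0 0 0 85" --pt "0 0 14 0 0 0 85" --pt "0 0 14 0 0 0 76" --pt "0 0 14 0 0 0 68" --squeeze 50

```text
t: 5.4
position: [0.4708, 0.0713, 0.0389]
tcp_rot: [-0.061, 0.998, -0.0, -0.0]
wrist_force: [-0.0, -1.3, 1.1]
grip_width: 0.0679
gripper_force: 0.9
```

Call:
step_arm --pt "0 0 0 0 0 0 58" --pt "0 0 0 0 0 0 55" --pt "0 0 0 0 0 0 55" --pt "0 0 0 0 0 0 55" --pt "0 0 0 0 0 0 55"

```text
t: 5.82
position: [0.4713, 0.0713, 0.0394]
tcp_rot: [-0.06, 0.998, 0.0, 0.001]
wrist_force: [-0.5, -2.2, 5.9]
grip_width: 0.0656
gripper_force: 56.1
```

Call:
step_arm --pt "0 0 -4 0 0 0 55" --pt "0 0 -10 0 0 0 55" --pt "0 0 -17 0 0 0 55" --pt "0 0 -25 0 0 0 55" --pt "0 0 -30 0 0 0 55"

```text
t: 6.23
position: [0.4711, 0.0716, 0.0701]
tcp_rot: [-0.061, 0.998, 0.0, 0.0]
wrist_force: [0.7, 0.8, -2.5]
grip_width: 0.0656
gripper_force: 56.0
```

Call:
step_arm --pt "0 0 0 0 0 0 55" --pt "0 0 0 0 0 0 55" --pt "0 0 0 0 0 0 55" --pt "0 0 0 0 0 0 55" --pt "0 0 0 0 0 0 55"

```text
t: 6.65
position: [0.4704, 0.0713, 0.0685]
tcp_rot: [-0.061, 0.998, -0.0, -0.0]
wrist_force: [-0.2, -0.8, -2.8]
grip_width: 0.0652
gripper_force: 56.0
```

Call:
step_arm --pt "0 0 0 0 0 0 55" --pt "0 0 0 0 0 0 55" --pt "0 0 0 0 0 0 55" --pt "0 0 0 0 0 0 55" --pt "0 0 0 0 0 0 55"

```text
t: 7.07
position: [0.4708, 0.0714, 0.0689]
tcp_rot: [-0.061, 0.998, -0.0, -0.0]
wrist_force: [-0.6, -0.6, -1.5]
grip_width: 0.0655
gripper_force: 56.0
```

Tin T2 weighs about 2.4 N, so it is the empty one. It goes to the tray.

Call:
step_arm --pt "-3 5 -8 0 0 0 55" --pt "-11 20 -16 0 0 0 55" --pt "-25 47 -25 0 0 0 55" --pt "-43 80 -25 0 0 0 55" --pt "-60 113 -25 0 0 0 55"

```text
t: 7.48
position: [0.518, 0.1927, 0.0955]
tcp_rot: [-0.06, 0.998, 0.001, 0.001]
wrist_force: [0.6, -0.1, -1.8]
grip_width: 0.0654
gripper_force: 56.2
```

Call:
step_arm --pt "-17 32 0 0 0 0 55" --pt "-33 61 0 0 0 0 55" --pt "-44 82 0 0 0 0 55" --pt "-50 94 0 0 0 0 55" --pt "-50 94 0 0 0 0 55"

```text
t: 7.9
position: [0.5544, 0.2954, 0.0937]
tcp_rot: [-0.063, 0.998, 0.001, -0.0]
wrist_force: [-0.2, 0.8, -1.5]
grip_width: 0.0657
gripper_force: 56.2
```

Call:
step_arm --pt "0 0 8 0 0 0 55" --pt "0 0 18 0 0 0 55" --pt "0 0 28 0 0 0 55" --pt "0 0 36 0 0 0 55" --pt "0 0 40 0 0 0 55"

```text
t: 8.32
position: [0.5538, 0.2888, 0.0518]
tcp_rot: [-0.06, 0.998, -0.001, -0.001]
wrist_force: [-0.3, 0.1, -2.4]
grip_width: 0.0655
gripper_force: 56.3
```

Call:
step_arm --pt "0 0 2 0 0 0 55" --pt "0 0 4 0 0 0 55" --pt "0 0 6 0 0 0 55" --pt "0 0 7 0 0 0 55" --pt "0 0 7 0 0 0 55"

```text
t: 8.73
position: [0.555, 0.2902, 0.0469]
tcp_rot: [-0.061, 0.998, 0.0, 0.0]
wrist_force: [-0.2, 0.5, -2.4]
grip_width: 0.0655
gripper_force: 56.3
```

Call:
step_arm --pt "0 0 1 0 0 0 55" --pt "0 0 2 0 0 0 55" --pt "0 0 2 0 0 0 55" --pt "0 0 2 0 0 0 55" --pt "0 0 2 0 0 0 55"

```text
t: 9.15
position: [0.5549, 0.2902, 0.0449]
tcp_rot: [-0.061, 0.998, -0.0, -0.0]
wrist_force: [0.1, -0.1, -2.1]
grip_width: 0.0657
gripper_force: 56.3
```

Call:
step_arm --pt "0 0 1 0 0 0 55" --pt "0 0 2 0 0 0 55" --pt "0 0 2 0 0 0 55" --pt "0 0 2 0 0 0 55" --pt "0 0 2 0 0 0 55"

```text
t: 9.57
position: [0.5557, 0.2904, 0.0445]
tcp_rot: [-0.06, 0.998, 0.0, 0.001]
wrist_force: [-3.5, -2.1, 7.2]
grip_width: 0.0655
gripper_force: 57.1
```

Call:
step_arm --pt "0 0 1 0 0 0 55" --pt "0 0 1 0 0 0 55" --pt "0 0 1 0 0 0 55" --pt "0 0 1 0 0 0 55" --pt "0 0 1 0 0 0 55"

```text
t: 9.98
position: [0.5561, 0.2904, 0.0445]
tcp_rot: [-0.06, 0.998, 0.001, 0.001]
wrist_force: [-4.1, -4.0, 14.1]
grip_width: 0.0654
gripper_force: 57.6
```

Call:
step_arm --pt "0 0 0 0 0 0 70" --pt "0 0 0 0 0 0 85" --pt "0 0 0 0 0 0 85" --pt "0 0 0 0 0 0 85" --pt "0 0 -8 0 0 0 85"

```text
t: 10.4
position: [0.5537, 0.2897, 0.0482]
tcp_rot: [-0.061, 0.998, -0.001, -0.001]
wrist_force: [-0.0, -0.7, -0.4]
grip_width: 0.0848
gripper_force: 0.0
```

Call:
step_arm --pt "0 0 -12 0 0 0 85" --pt "0 0 -30 0 0 0 85" --pt "0 0 -50 0 0 0 85" --pt "0 0 -70 0 0 0 85" --pt "0 0 -80 0 0 0 85"

```text
t: 10.82
position: [0.5564, 0.2908, 0.134]
tcp_rot: [-0.061, 0.998, 0.001, 0.002]
wrist_force: [0.4, 0.7, -0.1]
grip_width: 0.0849
gripper_force: 0.0
```

Call:
step_arm --pt "5 -15 0 0 0 0 85" --pt "15 -48 0 0 0 0 85" --pt "26 -84 0 0 0 0 85" --pt "37 -121 0 0 0 0 85" --pt "48 -158 0 0 0 0 85"

```text
t: 11.23
position: [0.526, 0.1261, 0.1304]
tcp_rot: [-0.061, 0.998, 0.0, 0.0]
wrist_force: [1.5, 0.2, 0.4]
grip_width: 0.085
gripper_force: 0.0
```

Call:
step_arm --pt "12 -38 0 0 0 0 85" --pt "24 -76 0 0 0 0 85" --pt "36 -114 0 0 0 0 85" --pt "46 -146 0 0 0 0 85" --pt "54 -170 0 0 0 0 85"

```text
t: 11.65
position: [0.4926, -0.0514, 0.1307]
tcp_rot: [-0.059, 0.998, -0.0, 0.0]
wrist_force: [0.2, -0.4, 0.3]
grip_width: 0.0849
gripper_force: 0.0
```

Call:
step_arm --pt "5 -18 0 0 0 0 85" --pt "6 -26 0 0 0 0 85" --pt "6 -26 0 0 0 0 85" --pt "6 -26 0 0 0 0 85" --pt "6 -26 0 0 0 0 85"

```text
t: 12.07
position: [0.4909, -0.0724, 0.1298]
tcp_rot: [-0.062, 0.998, 0.0, -0.0]
wrist_force: [0.5, 0.2, 0.4]
grip_width: 0.085
gripper_force: 0.0
```

Run:
```python
from h import *
d=snapshot("wrist");s=observe();print(s["position"],s["wrist_force"])
json.dump([d["fx"],d["cx"],d["cy"],d["camera_from_world"].tolist()],open("w3.json","w"))
e=snapshot("scene")["color"][120:320,150:415]
w=np.hstack([cv2.resize(d["color"],(480,360)),cv2.resize(e,(320,242))[:,:] if 0 else cv2.resize(e,(320,360))])
cv2.imwrite("pics/w3.png",w)
```

```text
[ 0.49090716 -0.07233825  0.12978932] [-0.12259312 -0.11645648 -0.80916889]
```

View pics/w3.png

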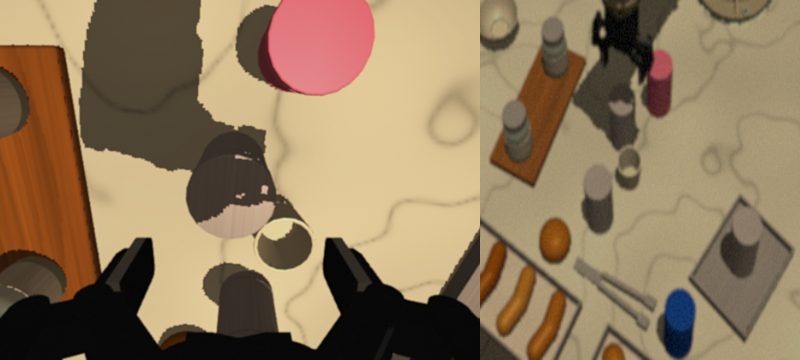

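The empty tin stands upright in the tray. The T1 lid is centred near (231,194) in the scaled wrist view, which is full-scale pixel (270,226).

Run:
```python
from h import *
for z in(.107,.11):print(np.round(wp("w3.json",(270,226),z),4))
```

```text
[ 0.4873 -0.0784]
[ 0.4862 -0.0784]
```

Call:
step_arm --pt "2 -4 15 0 0 0 85" --pt "2 -4 32 0 0 0 85" --pt "2 -4 48 0 0 0 85" --pt "2 -4 58 0 0 0 85" --pt "2 -4 62 0 0 0 85"

```text
t: 12.58
position: [0.4881, -0.0774, 0.0663]
tcp_rot: [-0.061, 0.998, 0.0, -0.001]
wrist_force: [-0.4, 0.6, 0.3]
grip_width: 0.085
gripper_force: 0.0
```

Call:
step_arm --pt "0 0 8 0 0 0 85" --pt "0 0 16 0 0 0 85" --pt "0 0 24 0 0 0 85" --pt "0 0 29 0 0 0 85" --pt "0 0 30 0 0 0 85"

```text
t: 13.0
position: [0.4884, -0.0784, 0.0369]
tcp_rot: [-0.061, 0.998, -0.0, -0.001]
wrist_force: [-0.2, 0.1, -0.4]
grip_width: 0.085
gripper_force: 0.0
```

Call:
step_arm --pt "0 0 0 0 0 0 78" --pt "0 0 0 0 0 0 72" --pt "0 0 0 0 0 0 67" --pt "0 0 0 0 0 0 58" --pt "0 0 0 0 0 0 55"

```text
t: 13.42
position: [0.4895, -0.0783, 0.0388]
tcp_rot: [-0.061, 0.998, 0.0, 0.001]
wrist_force: [-2.7, 1.5, 6.3]
grip_width: 0.0652
gripper_force: 54.2
```

Call:
step_arm --pt "0 0 0 0 0 0 55" --pt "0 0 -3 0 0 0 55" --pt "0 0 -10 0 0 0 55" --pt "0 0 -20 0 0 0 55" --pt "0 0 -30 0 0 0 55"

```text
t: 13.83
position: [0.4884, -0.0786, 0.0684]
tcp_rot: [-0.06, 0.998, -0.0, -0.001]
wrist_force: [0.9, -0.2, -7.1]
grip_width: 0.0654
gripper_force: 57.5
```

Call:
step_arm --pt "0 0 0 0 0 0 55" --pt "0 0 0 0 0 0 55" --pt "0 0 0 0 0 0 55" --pt "0 0 0 0 0 0 55" --pt "0 0 0 0 0 0 55"

```text
t: 14.25
position: [0.4886, -0.0784, 0.0674]
tcp_rot: [-0.061, 0.998, -0.0, -0.001]
wrist_force: [0.5, -0.9, -8.5]
grip_width: 0.0653
gripper_force: 57.6
```

Call:
step_arm --pt "0 0 0 0 0 0 55" --pt "0 0 0 0 0 0 55" --pt "0 0 0 0 0 0 55" --pt "0 0 0 0 0 0 55" --pt "0 0 0 0 0 0 55"

```text
t: 14.67
position: [0.489, -0.0785, 0.0678]
tcp_rot: [-0.061, 0.998, -0.0, -0.0]
wrist_force: [0.6, 0.3, -7.0]
grip_width: 0.0651
gripper_force: 57.6
```

Tin T1 weighs about 7.5 N, so it is the full one. That makes T3 the half-full one by elimination. Next I'll move T1 to the board.

Call:
step_arm --pt "0 -4 -8 0 0 0 55" --pt "-3 -16 -18 0 0 0 55" --pt "-6 -36 -28 0 0 0 55" --pt "-10 -62 -35 0 0 0 55" --pt "-14 -90 -35 0 0 0 55"

```text
t: 15.08
position: [0.5155, -0.1667, 0.1054]
tcp_rot: [-0.062, 0.998, -0.0, 0.002]
wrist_force: [1.1, 0.4, -7.0]
grip_width: 0.0652
gripper_force: 58.5
```

Call:
step_arm --pt "-5 -28 0 0 0 0 55" --pt "-10 -56 0 0 0 0 55" --pt "-15 -84 0 0 0 0 55" --pt "-18 -108 0 0 0 0 55" --pt "-20 -124 0 0 0 0 55"

```text
t: 15.5
position: [0.5485, -0.2903, 0.1034]
tcp_rot: [-0.06, 0.998, -0.001, -0.0]
wrist_force: [-1.1, 0.5, -7.1]
grip_width: 0.065
gripper_force: 58.6
```

Call:
step_arm --pt "-1 -8 0 0 0 0 55" --pt "-1 -11 5 0 0 0 55" --pt "-1 -11 15 0 0 0 55" --pt "-1 -11 24 0 0 0 55" --pt "-1 -11 28 0 0 0 55"

```text
t: 15.92
position: [0.5502, -0.295, 0.0724]
tcp_rot: [-0.062, 0.998, 0.001, -0.001]
wrist_force: [-1.6, 0.3, -8.1]
grip_width: 0.0649
gripper_force: 58.7
```

Run:
```python
from h import *
s=observe();print(s["position"],s["wrist_force"]);o=[]
for n,(x,y) in(("scene",(150,110)),("side",(260,200))):
    d=snapshot(n)["color"][y:y+120,x:x+100];o.append(cv2.convertScaleAbs(cv2.resize(d,None,fx=4,fy=4,interpolation=cv2.INTER_CUBIC),alpha=1.4,beta=10))
cv2.imwrite("pics/b1.png",np.hstack(o))
```

```text
[ 0.55021772 -0.29495006  0.07241541] [-1.58052583  0.34466186 -8.12771982]
```

View pics/b1.png

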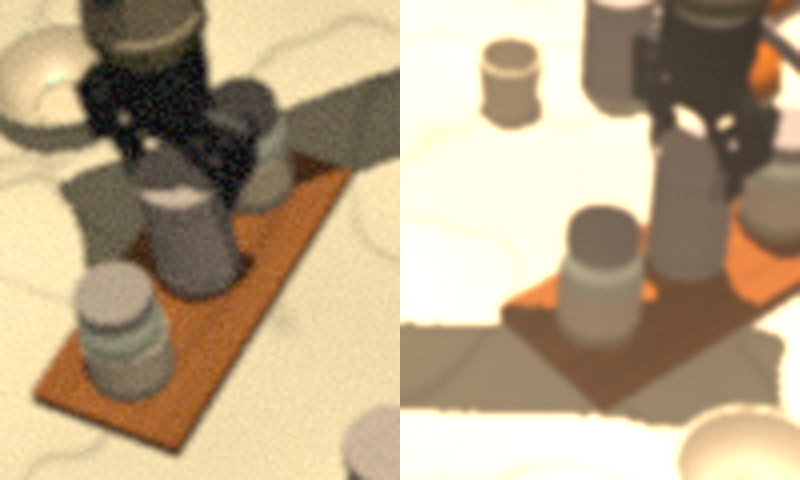

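The tin hangs over the board between the jars. In the scene crop its lid is at (177,172) and the jar lids are at (115,293) and (245,100). In the side crop its base is at (287,256).

Run:
```python
from h import *
S=lambda n,u,v,z:np.round(plane(n,np.array([u,v])/4+({"scene":[150,110],"side":[260,200]}[n]),z),4)
print("lid",S("scene",177,172,.143),"base",S("scene",198,262,.033))
print("jf",S("scene",115,293,.118),"jn",S("scene",245,101,.118))
print("side lid",S("side",288,140,.143),"base",S("side",287,256,.033),"jn lid",S("side",205,233,.118),"jn base",S("side",200,325,.018))
```

```text
lid [ 0.5523 -0.2905] base [ 0.5512 -0.2899]
jf [ 0.6533 -0.2776] jn [ 0.4515 -0.3025]
side lid [ 0.5538 -0.2814] base [ 0.552  -0.2975] jn lid [ 0.4537 -0.3151] jn base [ 0.4562 -0.314 ]
```

The tin is midway between the jars within a few mm, so I'll lower it gently.

Call:
step_arm --pt "0 0 3 0 0 0 55" --pt "0 0 6 0 0 0 55" --pt "0 0 9 0 0 0 55" --pt "0 0 11 0 0 0 55" --pt "0 0 12 0 0 0 55"

```text
t: 16.43
position: [0.5509, -0.2974, 0.0626]
tcp_rot: [-0.061, 0.998, 0.0, -0.0]
wrist_force: [1.1, 1.0, -6.9]
grip_width: 0.0655
gripper_force: 58.7
```

Call:
step_arm --pt "0 0 1 0 0 0 55" --pt "0 0 2 0 0 0 55" --pt "0 0 3 0 0 0 55" --pt "0 0 3 0 0 0 55" --pt "0 0 3 0 0 0 55"

```text
t: 16.85
position: [0.551, -0.2976, 0.0599]
tcp_rot: [-0.061, 0.998, -0.0, -0.0]
wrist_force: [-0.3, -0.9, -8.1]
grip_width: 0.0652
gripper_force: 58.7
```

Call:
step_arm --pt "0 0 1 0 0 0 55" --pt "0 0 2 0 0 0 55" --pt "0 0 3 0 0 0 55" --pt "0 0 3 0 0 0 55" --pt "0 0 3 0 0 0 55"

```text
t: 17.27
position: [0.5512, -0.2976, 0.0571]
tcp_rot: [-0.061, 0.998, -0.0, 0.0]
wrist_force: [0.3, 0.0, -5.8]
grip_width: 0.0651
gripper_force: 59.0
```

Call:
step_arm --pt "0 0 0.5 0 0 0 55" --pt "0 0 1 0 0 0 55" --pt "0 0 1 0 0 0 55" --pt "0 0 1 0 0 0 55" --pt "0 0 1 0 0 0 55"

```text
t: 17.68
position: [0.5514, -0.2977, 0.057]
tcp_rot: [-0.061, 0.998, -0.0, 0.001]
wrist_force: [-2.2, 3.6, 5.3]
grip_width: 0.0649
gripper_force: 59.7
```

Call:
step_arm --pt "0 0 0 0 0 0 70" --pt "0 0 0 0 0 0 84" --pt "0 0 0 0 0 0 84" --pt "0 0 0 0 0 0 84" --pt "0 0 -8 0 0 0 84"

```text
t: 18.1
position: [0.5501, -0.2971, 0.0625]
tcp_rot: [-0.061, 0.998, 0.0, -0.001]
wrist_force: [-1.1, 0.4, -0.4]
grip_width: 0.0841
gripper_force: 0.0
```

Call:
step_arm --pt "0 0 -12 0 0 0 84" --pt "0 0 -30 0 0 0 84" --pt "0 0 -55 0 0 0 84" --pt "0 0 -80 0 0 0 84" --pt "0 0 -100 0 0 0 84"

```text
t: 18.52
position: [0.5514, -0.2982, 0.1674]
tcp_rot: [-0.06, 0.998, -0.001, 0.001]
wrist_force: [0.6, -0.9, -0.1]
grip_width: 0.0839
gripper_force: 0.0
```

Call:
step_arm --pt "8 10 -5 0 0 0 84" --pt "20 35 -15 0 0 0 84" --pt "32 65 -20 0 0 0 84" --pt "40 90 -20 0 0 0 84" --pt "42 100 -20 0 0 0 84"

```text
t: 18.93
position: [0.4967, -0.2007, 0.1856]
tcp_rot: [-0.062, 0.998, 0.001, 0.001]
wrist_force: [1.2, -0.0, 0.3]
grip_width: 0.0837
gripper_force: 0.0
```

Run:
```python
from h import *
s=observe();print(s["position"],s["wrist_force"])
a=snapshot("scene")["color"][110:320,130:420];b=snapshot("side")["color"][150:310,210:410]
cv2.imwrite("pics/e1.png",np.hstack([cv2.resize(a,(435,315)),cv2.resize(b,(360,315))]))
```

```text
[ 0.49672944 -0.20073172  0.18561836] [ 1.2158     -0.04740125  0.25676498]
```

View pics/e1.png

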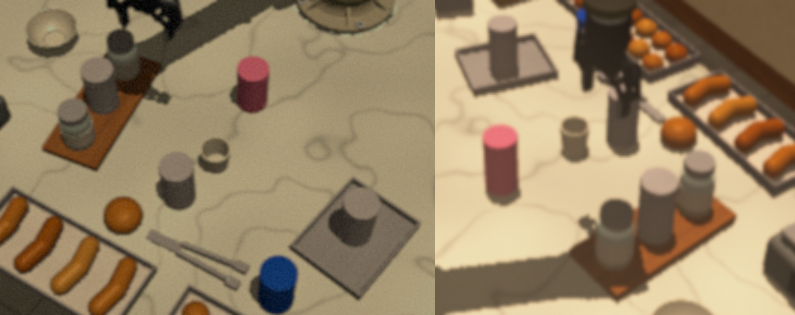

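The full tin stands midway between the jars (scene view, (98,85)) and the empty one is in the tray (360,215). The third tin is untouched at (177,180), and nothing else on the counter has moved.

```bash
python3 -c "
from rig import *
print(job_done())"
```

```text
the job is handed in; nothing more can be done
None
```

I handed the job in, with no verdict returned: the full tin (about 7.5 N) stands midway between the jars, the empty one (about 2.4 N) is in the tray, and the half-full one, identified by elimination and not weighed, was never moved.

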